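# Put the flat file away in its spring clip

### The job

Put the flat file away. Pick it up from the bench, lay it handle-up in the slanted wooden cradle, down to the foot stop, and let go; then take it again by the handle at the new angle, hold it upright in front of the empty spring clip on the tool rack and press the handle, a little above its black collar, straight in past the spring lips until it snaps fully home, and leave it hanging there upright, blade down. Do not disturb the two tools already in the rack or push the other things on the bench about.

Things in the scene. Friction and masses are not known exactly. Their poses are not given: they have to be found in the camera images.
- file: flat file, 200 mm, 0.12 kg: round wooden handle 24 mm across, 105 mm long, black hex collar (24 over flats, 14 long) at its front, brass ferrule, dark steel blade 18 x 5 mm. Origin on the axis at the collar's front face; x towards the butt (butt at +105 mm, round grip +14 to +105, balance point +10, blade tip -95), z normal to the blade's flat, up as it lies on the bench (axis 12 mm above it)
- file_clip (a point): the point on the file's axis, 30 mm from the collar's front face towards the butt, that belongs in the middle of the clip; its axes are the file's
- cradle: fixed slanted wooden stand, base 165 x 85 mm, 120 mm high, that holds the file at 45 degrees, handle up: sloping board with foot stop and flat blade seat (26 mm between flared cheeks) below and a 90 degree V for the handle above. Origin under the middle of its base; x is the level direction in which the slope rises, z up
- cradle_rest (a point): where the file's origin lies in the cradle, 97 mm above the bench: the two frames coincide when the file lies home against the foot stop, blade flat on its seat. x up the slope to the butt, y level, z square off the slope (up and back). The V holds the handle from x = +15 to +37 mm; above +40 mm the handle is free all round. Blade seat cheeks: x -93 to -40 mm, 10 mm above the axis
- clip: the empty one of the rack's three steel spring clips. Origin on the axis of a fully home handle at the clip's mid height, 165 mm above the bench; z up, x level into the clip: press the handle in along +x, through the mouth on the -x side (begins 24 mm before the origin, 30 mm wide; lips 9 mm before it). Jaws 14 mm tall. Flat back plate 12 mm behind the origin, 22 mm tall, on a rail 24 mm tall
- rack: fixed tool rack: wooden base 90 x 340 mm, 16 mm thick, two steel posts, wooden rail 340 mm long, middle 165 mm above the bench, three spring clips 90 mm apart, two holding tools. Origin under the base, below the middle clip's axis; x into the clips, y along the rail, z up. The base reaches 20 mm in front of the clips' axes
- screwdriver: screwdriver with a green handle, 24 mm across and 105 mm long, hanging upright in another clip of the rack; same frame as the file (origin at the collar's front, x up to the butt). Leave alone
- round_file: round file with a yellow handle, 24 mm across and 105 mm long, hanging upright in another clip of the rack; same frame as the file. Leave alone
- pliers: pliers with red grips, 160 mm long, 13 mm thick, lying on the bench; origin on the bench 20 mm behind the rivet, x towards the jaws. Leave alone
- cutters: side cutters with orange grips, 140 mm long, 13 mm thick, lying; origin on the bench 20 mm behind the rivet, x towards the jaws. Leave alone
- glue_jar: closed green plastic jar with a white lid, 73 mm across, 62 mm high; origin under its centre. Leave alone
- pencil: flat red carpenter's pencil, 190 mm long; origin under its middle. Leave alone
- try_square: try square, wooden stock 115 mm, steel blade 160 mm, lying; origin under the stock's middle. Leave alone
- tape_roll: empty tape ring, 90 mm across, 18 mm high; origin under its centre. Leave alone
- hoop: bamboo lantern hoop, 195 mm across, 10 mm high, lying; origin under its centre. Leave alone
- clip_jaw_l (a joint): opening of the empty clip's jaw on the +y side (the other is alike), rad: -0.08 empty, 0 round a handle that is home, up to 0.2 as the lips pass. The lips give way at 8 to 10 N, then draw the handle home against the back plate, which squares it upright; friction then carries it. Half pressed, a handle sticks 15 to 20 mm short; pressing high up on it once home only tips it

How it is judged:
On the way, in this order (a step that is already met when the one before it is completed fails the run):
1. the file lies handle-up in the slanted cradle, let go and at rest: within 0.1 rad of the cradle's axis, within 6 mm of it sideways and across, within 15 mm along it (angle between the x axis of file and the x axis of cradle_rest, either way round below 0.1 rad and angle between file's own x axis and vertical below 1 rad and x of file in the frame of cradle_rest between -0.006 and 0.015 m and y of file in the frame of cradle_rest between -0.006 and 0.006 m and z of file in the frame of cradle_rest between -0.006 and 0.006 m and contact force between the fingers and file below 0.1 N and linear speed of file below 0.02 m/s and angular speed of file below 0.2 rad/s), for 0.2 s.
2. the file, taken again, is held upright (within 0.35 rad) in front of the empty clip's mouth (angle between file's own x axis and vertical below 0.35 rad and x of file_clip in the frame of clip between -0.09 and -0.015 m and y of file_clip in the frame of clip between -0.025 and 0.025 m and z of file_clip in the frame of clip between -0.025 and 0.025 m).
At the end, for the whole second after the job is handed in: The file hangs still and released in the clip that was empty, butt up, upright within 0.1 rad, its clip point within 4 mm of the clip's axis and 15 mm of its height; the two other racked tools are within 10 mm and upright within 0.1 rad, all else on the bench within 30 mm of its start (x of file_clip in the frame of clip between -0.004 and 0.004 m and y of file_clip in the frame of clip between -0.004 and 0.004 m and z of file_clip in the frame of clip between -0.015 and 0.015 m and angle between each of file, screwdriver, round_file's own x axis and vertical below 0.1 rad and contact force between the fingers and file below 0.1 N and linear speed of file below 0.02 m/s and angular speed of file below 0.2 rad/s and distance of each of screwdriver, round_file from where it was at the start of the episode below 0.01 m and distance of each of pliers, cutters, glue_jar, pencil, try_square, tape_roll, hoop from where it was at the start of the episode below 0.03 m); the robot touches nothing.
It fails at once if a tool already in the rack is shifted by more than 10 mm (distance of any of screwdriver, round_file from where it was at the start of the episode above 0.01 m).
It fails at once if another thing on the bench is pushed by more than 30 mm (distance of any of pliers, cutters, glue_jar, pencil, try_square, tape_roll, hoop from where it was at the start of the episode above 0.03 m).
It also fails if it takes over 61 s, if anything falls off the work surface, if the arm or the gripper's body presses on something with over 40 N, if the wrist force passes 120 N, or if a joint passes its speed limit or range.

### The arm

A 6-joint arm with a two-finger parallel gripper is mounted at the origin on the work surface. World frame = base frame: x ahead of the robot, y to its left, z up, the work surface at z = 0. Lengths are in m, angles in rad, forces in N, time in s.
With the tool pointing down it reaches from about 0.375 to 0.975 m from the base axis. Payload 3.8 kg.
Tool frame: the origin (TCP) lies midway between the tips of the shut fingers; the grasp point (between the pads) lies 19 mm behind it (bot.grip_depth is the distance from the TCP to the grasp point, in m); z points along the fingers, y is the line along which they close (so a half turn about z gives the same grasp; the last joint's range is limited). The gripper opens to 88 mm and grips with 3 to 60 N. Pads are 18 mm wide; open, the fingers measure 123 mm over their backs; the gripper's body (75 mm by 187 mm) begins 45 mm behind the grasp point.
Start: joints at [1.302, 0.264, 1.604, -0, 1.274, -0.037], TCP at [0.155, 0.657, 0.239] pointing down, gripper open.
Joint ranges: [-2.63, 2.63], [-0.94, 2.18], [0.31, 2.57], [-1.31, 4.45], [0, 2.66], [-2.55, 2.55]. Speed limits (rad/s): [2.57, 2.57, 3.14, 3.14, 3.14, 3.14].

### API

Orientations are given as a rotation vector (axis times angle).
In Python, from cell import bot gives the robot as it stands.
- The arm moves only by the tool arm_command, never from a script. Its argument "targets" is a list of rows, each a list of 3 entries, a list of its own where there are three numbers: the shift along the tool's x, y, z in mm, then the turn about the tool's z in rad, then the opening, from 0 (shut) to 1 (fully open). In form: [[[dx, dy, dz], twist, fingers], ...]. A call has exactly 5 rows; each row is the pose to reach, as a shift and turn from the pose commanded when the call began, along the tool's axes at that moment; what a row does not reach only later rows make up. A row lasts 1/8 s, in which the tool goes at most 62.5 mm and 10.7 degrees, less where a joint would pass 70% of its speed; a pose out of reach is approached as far as the arm can. A call with a gripper value outside its range is refused whole. The fingers move at their own pace and stop on an object; "squeeze" is the grip in N (left out, the last holds). Time passes only in rows, so rows that repeat a pose let the fingers close, or fill a call up. It gives the time, the measured TCP pose, the force, the opening and the grip force at its end, in the units of the state.
- bot.observe(): the state, without advancing time (a new reading comes with each control period).
- bot.read_camera(name): name is "scene" or "top" or "wrist"; returns (picture, depth): 420x560x3 uint8, red, green, blue; 420x560 float32, m along the optical axis (not along the pixel's ray), 0 where there is no reading.
- bot.calibration(name): a dict with "K" (3x3 intrinsics, pixels), "T" (4x4, takes a point from camera to world coordinates); the wrist camera has in their place "T_tool_cam" (4x4, takes a point from camera to tool coordinates, whose origin is the TCP and whose axes are the flange's). Camera axes: x right, y down, z forward; pixel columns grow to the right and rows downward; lengths in m; the calibration is good to about 2 mm. A picture is of the moment at which its call begins: read the wrist's pose just before it. calibration takes no time and is no camera call.
- bot.hand_in(): hands the job in; it is judged then, once.
Trained networks look in the newest picture that a camera, given by its name, has taken for a name from the list of things; names that differ only in an ending like _2 or _b are one class to them, and where a whole thing is asked for, a point or a joint stands for the part that bears it (a point fixed in the world has none). Each returns a list of dicts, best first, with "p" (0 to 1); they miss things now and then, are a little off and sometimes report something else, mostly with a low value. They report only what shows in the picture. A call takes as long as a camera call.
- bot.cut_out(camera, label): "pixels" (420x560 bool, what is visible of it) and "location" ([column, row] in pixels, amid what is visible of it).
The state is a dict: "time_s": time; "joints": joint angles; "joint_velocities": joint speeds; "joint_torque": joint torques, N m; "position": TCP position; "tcp_rot": TCP orientation; "force": force on the tool from outside, world axes, zero at the start; "moment": the same for the moment, N m; "grip_width": finger opening in m; "finger_force": force on a finger pad.
Only numpy, scipy, OpenCV 4.12 (cv2) and the standard library are available. Lean on these libraries where they do the work, as an engineer would, in place of code of your own. Each camera call takes 0.05 s, during which the arm holds its last target. There are 200 camera calls.

## Working session

There is one attempt and no reset: what is moved stays moved. The work goes in short steps, Python scripts to look and compute and a tool call to move; the robot and the scene stay as the last step left them, time stands still between calls to the robot, and variables do not carry over. Pictures are saved under pics/ and viewed, at most 12 in all, crops included, and the job is handed in when it is done.

Besides the shell and the picture viewer there is one more tool, called by a JSON object that holds its "method" and its "body". arm_command: Moves the arm, as the interface text tells. Its arguments: {"type":"object","properties":{"targets":{"type":"array"},"squeeze":{"type":"number"}},"required":["targets"]}

```bash
mkdir -p pics; cat > h.py <<'E'
from cell import bot
import numpy as np, cv2
from scipy.spatial.transform import Rotation as R
def cloud(cam, st=None):
    st=bot.observe() if st is None else st
    im,d=bot.read_camera(cam); c=bot.calibration(cam); K=c["K"]
    if "T" in c: T=c["T"]
    else:
        W=np.eye(4); W[:3,:3]=R.from_rotvec(st["tcp_rot"]).as_matrix(); W[:3,3]=st["position"]; T=W@c["T_tool_cam"]
    v,u=np.mgrid[:420,:560]
    P=np.stack([(u-K[0,2])/K[0,0]*d,(v-K[1,2])/K[1,1]*d,d],-1)@T[:3,:3].T+T[:3,3]
    P[d==0]=np.nan
    return im,P
def save(n,im): cv2.imwrite(f"pics/{n}.png",im[:,:,::-1])
def best(cam,l):
    r=bot.cut_out(cam,l); return r
E
python3 - <<'E'
from h import *
s=bot.observe(); print(s["position"],s["tcp_rot"],s["time_s"],bot.grip_depth)
print(R.from_rotvec(s["tcp_rot"]).as_matrix().round(3))
ims=[]
for cam in("scene","top"):
    im,P=cloud(cam); ims.append(im)
    for l in("file","cradle","rack","clip","screwdriver","round_file"):
        for r in best(cam,l)[:2]:
            q=P[r["pixels"]]; q=q[~np.isnan(q[:,0])]
            if len(q)<5: print(cam,l,r["p"],len(q));continue
            print(cam,l,round(r["p"],2),np.round(r["location"]),"med",np.median(q,0).round(3),"lo",np.percentile(q,2,0).round(3),"hi",np.percentile(q,98,0).round(3),len(q))
save("s1",ims[0]);save("t1",ims[1])
E
```

```text
[0.15491803 0.6562517  0.23740132] [-0.36327878 -3.12023945  0.00343039] 0.0 0.0187
[[-0.973  0.23  -0.001]
 [ 0.23   0.973 -0.002]
 [ 0.    -0.002 -1.   ]]
scene file 0.67 [237. 194.] med [ 0.479 -0.171  0.019] lo [ 0.395 -0.228  0.01 ] hi [ 0.555 -0.122  0.027] 257
scene cradle 0.65 [370. 258.] med [0.468 0.283 0.016] lo [ 0.341  0.232 -0.001] hi [0.504 0.317 0.114] 1703
scene rack 0.63 [257. 270.] med [0.666 0.067 0.017] lo [ 0.607 -0.105  0.   ] hi [0.709 0.227 0.178] 5688
scene clip 0.71 [242. 218.] med [ 0.627 -0.019  0.168] lo [ 0.551 -0.117  0.01 ] hi [ 0.648 -0.017  0.173] 50
scene clip 0.4 [233. 214.] med [ 0.632 -0.039  0.168] lo [ 0.545 -0.154 -0.001] hi [ 0.656 -0.017  0.176] 114
scene screwdriver 0.71 [258. 223.] med [0.641 0.063 0.211] lo [0.619 0.043 0.051] hi [0.648 0.07  0.241] 248
scene round_file 0.84 [291. 240.] med [0.636 0.152 0.209] lo [ 0.478  0.052 -0.   ] hi [0.643 0.16  0.241] 271
scene round_file 0.32 [144. 199.] med [ 0.65  -0.379  0.011] lo [ 0.575 -0.453  0.003] hi [ 0.689 -0.344  0.017] 234
top file 0.72 [345. 224.] med [ 0.487 -0.167  0.017] lo [ 0.392 -0.228 -0.003] hi [ 0.558 -0.121  0.028] 455
top cradle 0.76 [210. 248.] med [0.419 0.266 0.04 ] lo [0.342 0.233 0.001] hi [0.501 0.314 0.116] 1346
top rack 0.31 [275. 167.] med [0.627 0.058 0.218] lo [0.624 0.047 0.083] hi [0.642 0.069 0.243] 116
top screwdriver 0.5 [275. 167.] med [0.627 0.058 0.217] lo [0.624 0.047 0.077] hi [0.642 0.068 0.243] 117
top screwdriver 0.46 [278. 170.] med [0.653 0.045 0.018] lo [ 0.612 -0.103  0.005] hi [0.693 0.222 0.181] 2743
top round_file 0.67 [247. 172.] med [0.624 0.146 0.211] lo [0.619 0.137 0.016] hi [0.647 0.162 0.244] 143
```

View pics/s1.png

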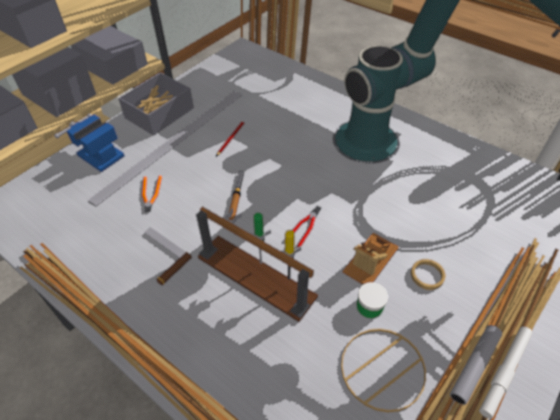

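View pics/t1.png

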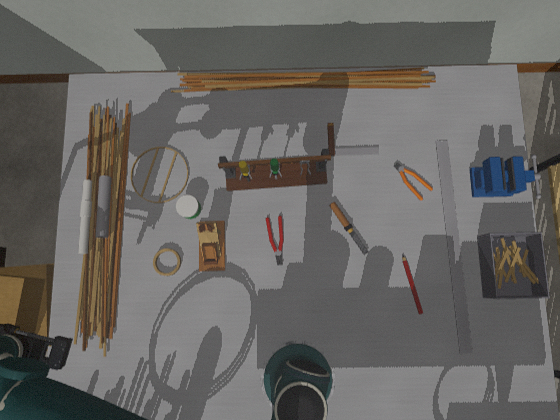

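{"method": "arm_command", "body": {"targets": [[[-42, -39, -16], 0.18, 1], [[-84, -79, -32], 0.36, 1], [[-127, -118, -48], 0.54, 1], [[-169, -158, -64], 0.72, 1], [[-211, -197, -80], 0.9, 1]]}}

```text
time_s: 1.32
position: [0.3159, 0.4151, 0.3195]
tcp_rot: [1.692, 2.647, 0.001]
force: [0.7, 0.1, -0.7]
grip_width: 0.088
finger_force: 0.0
```

```bash
python3 - <<'E'
from h import *
s=bot.observe(); print(s["position"],s["time_s"],s["joints"].round(2) if hasattr(s["joints"],"round") else s["joints"])
M=R.from_rotvec(s["tcp_rot"]).as_matrix(); print(M.round(3))
print(bot.calibration("wrist")["T_tool_cam"].round(3)); print(bot.calibration("wrist")["K"])
im,P=cloud("top"); 
# height map of cradle
r=best("top","cradle")[0]; q=P[r["pixels"]]; q=q[~np.isnan(q[:,0])]
for a in np.arange(.33,.52,.01):
    w=q[abs(q[:,0]-a)<.005]
    if len(w): print(round(a,3),len(w),w[:,1].min().round(3),w[:,1].max().round(3),np.median(w[:,2]).round(3),w[:,2].max().round(3))
im,P=cloud("wrist",s); save("w1",im)
for i in range(0,420,60): print([tuple(P[i,j].round(2)) for j in (60,280,500)])
E
```

```text
[0.3159286  0.41513542 0.3195211 ] 1.325 [ 0.87 -0.07  1.82 -0.    1.39  0.44]
[[-0.42   0.908  0.001]
 [ 0.908  0.42   0.001]
 [ 0.     0.001 -1.   ]]
[[-0.001 -0.961 -0.277  0.072]
 [ 1.    -0.001 -0.    -0.001]
 [ 0.    -0.277  0.961 -0.147]
 [ 0.     0.     0.     1.   ]]
[[319.21899012   0.         279.73333148]
 [  0.         319.21899012 209.85297236]
 [  0.           0.           1.        ]]
0.34 40 0.235 0.314 0.012 0.019
0.35 81 0.232 0.314 0.013 0.02
0.36 89 0.232 0.314 0.014 0.04
0.37 79 0.232 0.315 0.03 0.045
0.38 79 0.232 0.316 0.028 0.058
0.39 91 0.232 0.315 0.04 0.067
0.4 83 0.232 0.315 0.05 0.073
0.41 81 0.232 0.315 0.057 0.076
0.42 81 0.233 0.321 0.057 0.071
0.43 88 0.233 0.321 0.057 0.068
0.44 94 0.232 0.322 0.066 0.074
0.45 90 0.233 0.322 0.076 0.11
0.46 110 0.233 0.326 0.09 0.121
0.47 87 0.234 0.326 0.103 0.127
0.48 82 0.233 0.305 0.107 0.119
0.49 40 0.233 0.329 0.014 0.107
0.5 27 0.236 0.279 0.012 0.016
[(np.float64(-0.03), np.float64(0.49), np.float64(0.0)), (np.float64(0.23), np.float64(0.6), np.float64(0.03)), (np.float64(0.48), np.float64(0.73), np.float64(
[... 313 characters left out ...]
loat64(0.6), np.float64(0.03))]
[(np.float64(0.03), np.float64(0.26), np.float64(0.0)), (np.float64(0.32), np.float64(0.4), np.float64(0.0)), (np.float64(0.62), np.float64(0.54), np.float64(-0.0))]
[(np.float64(0.05), np.float64(0.17), np.float64(-0.0)), (np.float64(0.36), np.float64(0.32), np.float64(0.01)), (np.float64(0.68), np.float64(0.46), np.float64(-0.0))]
[(np.float64(0.25), np.float64(0.42), np.float64(0.4)), (np.float64(0.41), np.float64(0.22), np.float64(-0.0)), (np.float64(0.35), np.float64(0.46), np.float64(0.4))]
[(np.float64(0.26), np.float64(0.41), np.float64(0.4)), (np.float64(0.46), np.float64(0.11), np.float64(-0.0)), (np.float64(0.35), np.float64(0.45), np.float64(0.4))]
```

{"method": "arm_command", "body": {"targets": [[[-40, 8, 0], 0.18, 1], [[-80, 16, 0], 0.36, 1], [[-120, 24, 0], 0.54, 1], [[-160, 32, 0], 0.72, 1], [[-190, 38, 0], 0.9, 1]]}}

```text
time_s: 2.1
position: [0.4305, 0.261, 0.318]
tcp_rot: [-2.673, -1.65, 0.001]
force: [0.0, -0.0, 1.0]
grip_width: 0.0879
finger_force: 0.0
```

```bash
python3 - <<'E'
from h import *
s=bot.observe(); print(s["position"],s["time_s"])
im,P=cloud("wrist",s); save("w2",im)
np.savez("w2.npz",im=im,P=P)
for l in ("cradle","rack","clip"):
  for r in best("wrist",l)[:2]:
    q=P[r["pixels"]]; q=q[~np.isnan(q[:,0])]
    print(l,round(r["p"],2),np.round(r["location"]),np.median(q,0).round(3),np.percentile(q,1,0).round(3),np.percentile(q,99,0).round(3),len(q))
    if l=="cradle":
        b=q[(q[:,2]>.004)]; print(cv2.minAreaRect((b[:,:2]*1000).astype(np.float32)))
E
```

```text
[0.43052361 0.26097486 0.31801005] 2.1
cradle 0.76 [273. 166.] [0.428 0.282 0.053] [0.34  0.235 0.011] [0.501 0.317 0.12 ] 7084
((420.0279235839844, 275.57073974609375), (165.48260498046875, 85.09876251220703), 0.8432185649871826)
rack 0.61 [332.  66.] [0.545 0.348 0.063] [0.511 0.315 0.02 ] [0.579 0.381 0.065] 3394
rack 0.6 [476. 169.] [0.649 0.163 0.017] [ 0.607 -0.017  0.001] [0.706 0.231 0.178] 14308
clip 0.71 [272. 169.] [0.428 0.282 0.051] [0.34  0.234 0.001] [0.502 0.318 0.12 ] 7196
```

View pics/w2.png

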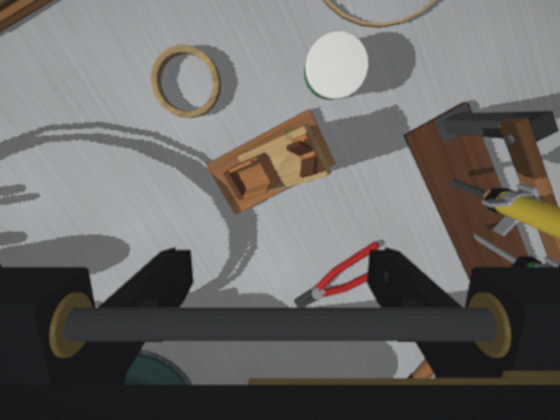

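{"method": "arm_command", "body": {"targets": [[[-51, 32, 0], 0.11, 1], [[-102, 64, 0], 0.22, 1], [[-153, 96, 0], 0.33, 1], [[-204, 128, 0], 0.44, 1], [[-255, 160, 0], 0.53, 1]]}}

```text
time_s: 2.92
position: [0.4603, -0.0385, 0.3188]
tcp_rot: [-3.009, -0.901, -0.002]
force: [1.3, -0.5, -0.6]
grip_width: 0.0881
finger_force: 0.0
```

```bash
cat >> h.py <<'E'
def info(s=None):
    s=bot.observe() if s is None else s
    M=R.from_rotvec(s["tcp_rot"]).as_matrix()
    print("t",round(s["time_s"],2),"pos",np.round(s["position"],4),"yawx",round(np.arctan2(M[1,0],M[0,0]),4),"F",np.round(s["force"],1),"grip",round(s["grip_width"],4),"j",np.round(s["joints"],2))
    return s,M
def togo(tgt,yaw,s=None):
    s=bot.observe() if s is None else s
    M=R.from_rotvec(s["tcp_rot"]).as_matrix(); y=np.arctan2(M[1,0],M[0,0])
    print("shift mm",(M.T@(np.array(tgt)-s["position"])*1000).round(1),"twist",round((y-yaw+np.pi)%(2*np.pi)-np.pi,3))
E
python3 - <<'E'
from h import *
s,M=info()
d=np.load("w2.npz"); P=d["P"].reshape(-1,3); P=P[~np.isnan(P[:,0])]
c,sn=np.cos(.0147),np.sin(.0147); L=(P[:,:2]-[.4200,.2756])@np.array([[c,-sn],[sn,c]])
for a in np.arange(-84,86,4):
    o=[]
    for lo,hi in((-3,3),(9,12),(-12,-9),(16,22)):
        w=P[(abs(L[:,0]*1000-a)<2)&(L[:,1]*1000>lo)&(L[:,1]*1000<hi)][:,2]*1000
        o.append(w.mean().round(1) if len(w) else None)
    print(a,o,end="; ")
im,P=cloud("wrist",s)
for l in ("file","clip"):
  for r in best("wrist",l)[:2]:
    q=P[r["pixels"]]; q=q[~np.isnan(q[:,0])]
    print("\n",l,round(r["p"],2),np.round(r["location"]),np.median(q,0).round(3),np.percentile(q,1,0).round(3),np.percentile(q,99,0).round(3),len(q))
    if l=="file": print(cv2.minAreaRect((q[q[:,2]>.008][:,:2]*1000).astype(np.float32)))
save("w3",im)
E
```

```text
t 2.92 pos [ 0.4603 -0.0385  0.3188] yawx 0.582 F [ 1.3 -0.5 -0.6] grip 0.0881 j [-0.14 -0.19  1.93  0.    1.4   0.85]
-84 [np.float64(1.2), np.float64(1.5), np.float64(-0.4), np.float64(0.1)]; -80 [np.float64(12.7), np.float64(12.4), np.float64(12.9), np.float64(12.4)]; -76 [np.float64(13.1), np.float64(12.7), np.float64(11.8), np.float64(12.9)]; -72 [np.float64(12.9), np.float64(12.7), np.float64(12.6), np.float64(12.7)]; -68 [np.float64(12.9), np.float64(12.7), np.float64(12.6), np.float64(12.7)]; -64 [None, None, None, np.float64(12.3)]; -60 [np.float64(32.0), np.float64(32.0), np.float64(32.2), np.float64(28.5)]; -56 [np.float64(35.4), np.float64(35.7), np.float64(35.0), np.float64(33.3)]; -52 [np.float64(35.3), np.float64(35.3), np.float64(35.3), np.float64(34.4)]; -48 [np.float64(31.5), np.float64(31.1), np.float64(31.2), np.float64(38.8)]; -44 [np.float64(235.7), np.float64(29.7), np.float64(29.9), np.float64(40.3)]; -40 [np.float64(363.3), np.float64(34.0), np.float64(33.9), np.float64(306.3)]; -36 [np.float64(297.9), np.float64(380.2), np.float64(37.7), np.float64(344.0)]; 
[... 2054 characters left out ...]
72 [np.float64(12.5), np.float64(12.3), np.float64(399.5), np.float64(11.8)]; 76 [np.float64(12.2), np.float64(12.3), np.float64(395.3), np.float64(12.2)]; 80 [np.float64(12.2), np.float64(12.3), np.float64(220.2), np.float64(12.6)]; 84 [np.float64(2.7), np.float64(3.2), np.float64(-0.0), np.float64(2.5)]; 
 file 0.79 [360. 203.] [ 0.484 -0.165  0.02 ] [ 0.389 -0.232  0.001] [ 0.555 -0.118  0.026] 1960
((471.57470703125, -176.68658447265625), (198.98257446289062, 27.160978317260742), 34.77981185913086)

 clip 0.77 [398.  23.] [ 0.637 -0.04   0.17 ] [ 0.614 -0.07   0.015] [ 0.706 -0.017  0.177] 818

 clip 0.7 [388. 360.] [ 0.283 -0.372  0.008] [ 0.245 -0.385  0.003] [ 0.321 -0.359  0.01 ] 345
```

{"method": "arm_command", "body": {"targets": [[[-2, 30, 30], -0.01, 1], [[-4, 60, 75], -0.02, 1], [[-6, 90, 120], -0.025, 1], [[-6, 120, 169], -0.025, 1], [[-6, 120, 169], -0.025, 1]]}}

```text
time_s: 3.7
position: [0.5185, -0.1396, 0.1448]
tcp_rot: [-2.991, -0.938, 0.012]
force: [0.0, 0.8, 0.2]
grip_width: 0.0881
finger_force: 0.0
```

```bash
python3 - <<'E'
from h import *
s,M=info()
im,P=cloud("wrist",s); save("w4",im)
r=best("wrist","file")[0]; q=P[r["pixels"]]; q=q[~np.isnan(q[:,0])]; q=q[(q[:,2]>.003)&(q[:,2]<.04)]
print(r["p"],r["location"],len(q))
# coords in tool frame, relative to TCP, mm
t=(q-s["position"])@M*1000
for a in np.arange(-200,60,10):
    w=t[abs(t[:,0]-a)<5]
    if len(w)>5: print(a,len(w),np.percentile(w[:,1],[3,97]).round(1),"top z",(np.percentile(q[abs(t[:,0]-a)<5][:,2],95)*1000).round(1))
print(t[:,0].min(),t[:,0].max())
E
```

```text
t 3.7 pos [ 0.5185 -0.1396  0.1448] yawx 0.6078 F [0.  0.8 0.2] grip 0.0881 j [-0.31  0.09  1.99  0.    1.07  0.65]
0.79 [284.9, 227.3] 3798
-160 57 [-7.2  9.4] top z 16.4
-150 79 [-8.2  8.3] top z 16.2
-110 62 [-5.9 10.1] top z 16.1
-100 165 [-5.8 11.8] top z 16.4
-90 161 [-4.8 11.7] top z 16.2
-80 136 [-4.8 12.6] top z 16.5
-70 140 [-3.8 12.4] top z 22.3
-60 265 [-8.5 17.9] top z 25.6
-50 280 [-6.5 16.9] top z 25.5
-40 253 [-5.5 16.5] top z 24.9
-30 272 [-5.5 17.2] top z 25.2
-20 271 [-4.5 17.2] top z 24.9
-10 278 [-4.5 16.9] top z 25.0
0 284 [-3.6 17.6] top z 24.9
10 301 [-3.5 18.5] top z 25.1
20 303 [-2.6 19.1] top z 24.9
30 311 [-2.6 18.8] top z 24.7
40 180 [-0.9 17.8] top z 24.5
-159.2057479182243 40.575130071154796
```

View pics/w4.png

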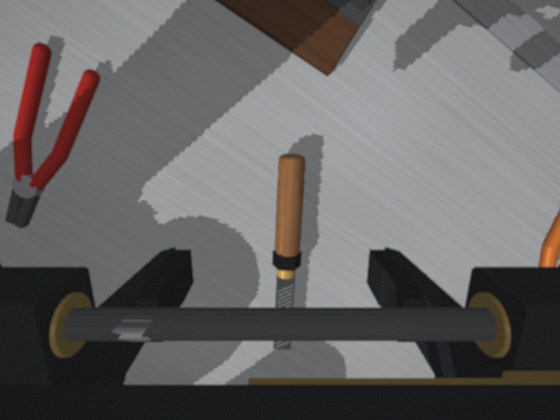

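{"method": "arm_command", "body": {"targets": [[[1, 7, 30], 0.04, 1], [[1, 7, 70], 0.04, 1], [[1, 7, 110], 0.04, 1], [[1, 7, 115], 0.04, 1], [[1, 7, 115], 0.04, 1]]}}

```text
time_s: 4.42
position: [0.5274, -0.147, 0.037]
tcp_rot: [3.015, 0.877, 0.004]
force: [-0.1, -0.7, -0.0]
grip_width: 0.0882
finger_force: 0.0
```

```bash
python3 - <<'E'
from h import *
s,M=info()
im,P=cloud("wrist",s); save("w5",im)
r=best("wrist","file")[0]; q=P[r["pixels"]]; q=q[~np.isnan(q[:,0])]; q=q[(q[:,2]>.003)&(q[:,2]<.04)]
t=(q-s["position"])@M*1000
for a in np.arange(-60,60,10):
    w=t[abs(t[:,0]-a)<5]
    if len(w)>5: print(a,len(w),np.percentile(w[:,1],[3,97]).round(1),"top z",(np.percentile(q[abs(t[:,0]-a)<5][:,2],95)*1000).round(1))
print(t[:,0].min(),t[:,0].max())
E
```

```text
t 4.42 pos [ 0.5274 -0.147   0.037 ] yawx 0.5663 F [-0.1 -0.7 -0. ] grip 0.0882 j [-0.32  0.24  2.05  0.    0.85  0.69]
-60 437 [-14.9   5.9] top z 25.6
-40 24 [-15.8   7.1] top z 20.3
-30 528 [-15.6   5.8] top z 24.9
-20 635 [-15.2   6.8] top z 25.0
-10 670 [-15.    6.7] top z 24.9
0 695 [-15.5   6.6] top z 25.0
10 732 [-15.2   6.5] top z 25.1
20 738 [-14.7   6.4] top z 24.8
30 814 [-14.7   6.3] top z 24.6
40 237 [-12.    4.1] top z 22.5
-91.95237122307006 36.46618807548803
```

{"method": "arm_command", "body": {"targets": [[[-3, -4, 20], 0, 1], [[-3, -4, 30], 0, 1], [[-3, -4, 30], 0, 0.6], [[-3, -4, 30], 0, 0], [[-3, -4, 30], 0, 0]], "squeeze": 8}}

```text
time_s: 5.15
position: [0.5218, -0.146, 0.0054]
tcp_rot: [3.016, 0.875, 0.002]
force: [0.3, 0.1, 0.8]
grip_width: 0.0604
finger_force: 0.0
```

{"method": "arm_command", "body": {"targets": [[[0, 0, 0], 0, 0], [[0, 0, 0], 0, 0], [[0, 0, 0], 0, 0], [[0, 0, 0], 0, 0], [[0, 0, 0], 0, 0]]}}

```text
time_s: 5.78
position: [0.5211, -0.1458, 0.0047]
tcp_rot: [3.017, 0.876, 0.0]
force: [0.6, -0.2, 0.8]
grip_width: 0.0238
finger_force: 8.0
```

{"method": "arm_command", "body": {"targets": [[[0, 0, -10], 0, 0], [[-1, 0, -20], 0, 0], [[-4, 0, -31], 0, 0], [[-8, 0, -41], 0, 0], [[-12, 0, -51], 0, 0]], "squeeze": 4}}

```text
time_s: 6.4
position: [0.5108, -0.1524, 0.0567]
tcp_rot: [3.017, 0.875, 0.001]
force: [0.3, -0.3, -1.4]
grip_width: 0.0238
finger_force: 4.0
```

```bash
cat >> h.py <<'E'
def tilt(name=None,cam="wrist"):
    s,M=info(); im,P=cloud(cam,s)
    if name: save(name,im)
    for r in best(cam,"file")[:1]:
        q=P[r["pixels"]]; q=q[~np.isnan(q[:,0])]; t=(q-s["position"])@M*1000
        t=t[(abs(t[:,1])<30)&(t[:,2]<80)&(t[:,2]>-70)]
        print("p",round(r["p"],2),len(t))
        for a in np.arange(-170,70,10):
            w=t[abs(t[:,0]-a)<5]
            if len(w)>8: print("x",a,"n",len(w),"y",np.percentile(w[:,1],[3,50,97]).round(1),"z top/med",np.percentile(w[:,2],[3,50]).round(1))
    return s,M,im,P
E
python3 - <<'E'
from h import *
tilt("w6")
E
```

```text
t 6.4 pos [ 0.5108 -0.1524  0.0567] yawx 0.5648 F [ 0.3 -0.3 -1.4] grip 0.0238 j [-0.34  0.18  2.07 -0.    0.89  0.67]
p 0.57 7017
x -100 n 121 y [-9.7 -0.8 11.6] z top/med [28.8 30.4]
x -90 n 213 y [-10.   -1.5   7.1] z top/med [25. 27.]
x -80 n 132 y [-9.8 -0.8  7.5] z top/med [21.6 23.8]
x -70 n 43 y [-5.5 -0.8  3.9] z top/med [10.5 12.2]
x -60 n 299 y [-12.6  -0.8  11. ] z top/med [2.1 4.6]
x -50 n 361 y [-10.3  -1.3   8.2] z top/med [-0.9  1.2]
x -40 n 9 y [-2.8 -0.8  1.2] z top/med [-2.3 -2. ]
x -20 n 168 y [-12.7   0.4  10.6] z top/med [-14.   -9.1]
x -10 n 664 y [-12.4  -1.2   9.8] z top/med [-18.2 -14.6]
x 0 n 761 y [-12.5  -1.2   9.8] z top/med [-22.3 -18.9]
x 10 n 898 y [-12.2  -0.9  10.2] z top/med [-26.3 -23.1]
x 20 n 1000 y [-11.4  -0.7  10. ] z top/med [-30.7 -26.9]
x 30 n 1357 y [-11.4  -1.1   9.6] z top/med [-33.1 -30.5]
x 40 n 985 y [-10.3  -0.7   8.4] z top/med [-29.7 -24. ]
```

{"method": "arm_command", "body": {"targets": [[[-5, 0, -12], 0, 0], [[-12, 0, -23], 0, 0], [[-19, 0, -33], 0, 0], [[-26, 0, -43], 0, 0], [[-35, 0, -52], 0, 0]]}}

```text
time_s: 7.12
position: [0.481, -0.1712, 0.1085]
tcp_rot: [3.017, 0.875, 0.001]
force: [0.3, 0.3, -1.5]
grip_width: 0.0239
finger_force: 4.0
```

```bash
python3 - <<'E'
from h import *
tilt("w7")
E
```

```text
t 7.12 pos [ 0.481  -0.1712  0.1085] yawx 0.5648 F [ 0.3  0.3 -1.5] grip 0.0239 j [-0.39  0.07  2.08  0.    0.99  0.62]
p 0.57 4514
x -40 n 58 y [-14.5 -10.   12.1] z top/med [19.6 26.6]
x -30 n 121 y [-13.8  -1.8  11. ] z top/med [2.1 9. ]
x -20 n 230 y [-10.9  -0.8   8.6] z top/med [-8.1 -1.8]
x -10 n 287 y [-10.8  -1.2   8.5] z top/med [-18.1 -12. ]
x 0 n 373 y [-10.9  -1.2   8.5] z top/med [-28.3 -22.2]
x 10 n 502 y [-10.7  -0.9   8.7] z top/med [-38.4 -31. ]
x 20 n 1166 y [-10.8  -0.7   8.8] z top/med [-43.1 -40.9]
x 30 n 1769 y [-10.6  -1.1   8.8] z top/med [-40.5 -35.9]
```

{"method": "arm_command", "body": {"targets": [[[0, 0, 0], 0, 0], [[0, 0, -50], 0, 0], [[28, -50, -80], 0.1, 0], [[56, -105, -115], 0.2, 0], [[80, -160, -140], 0.3, 0]], "squeeze": 40}}

```text
time_s: 7.85
position: [0.465, -0.0033, 0.2434]
tcp_rot: [-3.115, -0.408, -0.001]
force: [1.2, -0.5, -1.8]
grip_width: 0.0231
finger_force: 40.0
```

```bash
python3 - <<'E'
from h import *
s,M,im,P=tilt()
togo([.4853+.0035-.042,.2766,.136+.0035+.042],.0147,s)
# clip look using P in this view + rack
c=bot.cut_out("wrist","clip")
for r in c[:2]:
    q=P[r["pixels"]]; q=q[~np.isnan(q[:,0])]; print("clip",r["p"],r["location"],np.median(q,0).round(3))
E
```

```text
t 7.85 pos [ 0.465  -0.0033  0.2434] yawx 0.2605 F [ 1.2 -0.5 -1.8] grip 0.0231 j [-0.06 -0.15  2.03  0.    1.26  1.25]
p 0.61 4544
x -40 n 64 y [-14.1   7.6  12.6] z top/med [18.5 27.1]
x -30 n 127 y [-13.4  -1.5  11.4] z top/med [2.6 8.3]
x -20 n 217 y [-10.3  -0.9   8.9] z top/med [-7.9 -2. ]
x -10 n 283 y [-10.5  -0.8   8.9] z top/med [-18.3 -12.1]
x 0 n 389 y [-10.5  -0.4   9.5] z top/med [-28.7 -22.4]
x 10 n 525 y [-12.3  -0.7   9.5] z top/med [-38.7 -31.3]
x 20 n 1230 y [-10.6  -0.3   9.3] z top/med [-43.2 -41.1]
x 30 n 1704 y [-10.3  -0.7   9. ] z top/med [-40.3 -35.8]
shift mm [  54.5 -275.1   61.9] twist 0.246
clip 0.57 [408.5, 4.7] [ 0.617 -0.045  0.166]
```

{"method": "arm_command", "body": {"targets": [[[11, -55, 0], 0.05, 0], [[22, -110, 0], 0.1, 0], [[33, -165, 0], 0.15, 0], [[44, -220, 0], 0.2, 0], [[54, -270, 0], 0.246, 0]]}}

```text
time_s: 8.62
position: [0.4464, 0.2705, 0.2408]
tcp_rot: [3.14, 0.027, -0.003]
force: [1.1, 0.2, -0.4]
grip_width: 0.0229
finger_force: 40.0
```

{"method": "arm_command", "body": {"targets": [[[0, 0, 0], 0, 0], [[0, 0, 0], 0, 0], [[0, 0, 0], 0, 0], [[0, 0, 10], 0, 0], [[0, 0, 20], 0, 0]]}}

```text
time_s: 9.25
position: [0.4466, 0.2691, 0.2218]
tcp_rot: [3.141, 0.028, 0.0]
force: [0.2, 0.8, -1.5]
grip_width: 0.0229
finger_force: 40.0
```

```bash
python3 - <<'E'
from h import *
s,M=info()
togo([.4853+.0035-.042,.2766,.136+.0035+.042],.0147,s)
for cam in("scene","top"):
    im,P=cloud(cam)
    if cam=="scene": save("s2",cv2.resize(im[150:330,280:460],(540,540)))
E
```

```text
t 9.25 pos [0.4466 0.2691 0.2218] yawx 0.0176 F [ 0.2  0.8 -1.5] grip 0.0229 j [ 0.49 -0.02  1.95 -0.    1.21  2.05]
shift mm [ 0.4 -7.5 40.3] twist 0.003
```

View pics/s2.png

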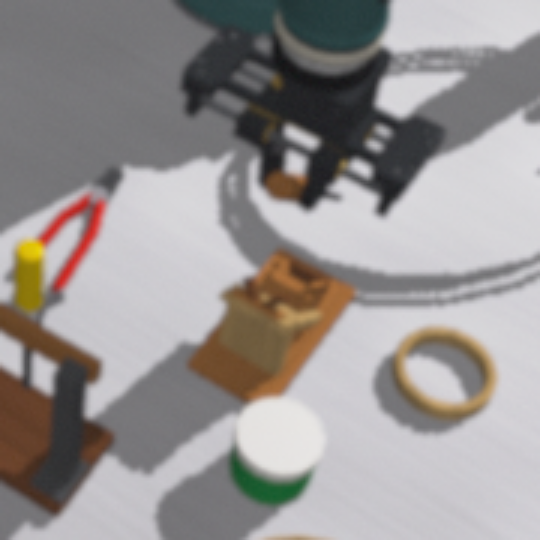

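{"method": "arm_command", "body": {"targets": [[[0, -7, 20], 0, 0], [[0, -7, 40], 0, 0], [[0, -7, 40], 0, 0], [[15, -7, 55], 0, 0], [[30, -7, 70], 0, 0]]}}

```text
time_s: 9.98
position: [0.4774, 0.278, 0.1536]
tcp_rot: [-3.14, -0.03, -0.003]
force: [0.2, 0.5, -1.6]
grip_width: 0.0227
finger_force: 40.0
```

```bash
python3 - <<'E'
from h import *
s,M,im,P=tilt()
save("w8",im)
togo([.4853+.0035,.2766,.136+.0035],.0147,s)
E
```

```text
t 9.97 pos [0.4774 0.278  0.1536] yawx 0.0191 F [ 0.2  0.5 -1.6] grip 0.0227 j [ 0.48  0.1   1.96 -0.    1.08  2.03]
p 0.74 4466
x -40 n 62 y [-13.    8.3  13. ] z top/med [18.4 26.6]
x -30 n 128 y [-13.   -0.3  12.4] z top/med [2.2 8.3]
x -20 n 216 y [-9.9 -0.3  9.4] z top/med [-8.  -1.7]
x -10 n 287 y [-10.1  -0.5   9.1] z top/med [-18.4 -12.3]
x 0 n 369 y [-10.   -0.    9.3] z top/med [-28.9 -22.7]
x 10 n 494 y [-9.8 -0.4  9.5] z top/med [-38.7 -31.5]
x 20 n 1221 y [-9.9 -0.4  9.5] z top/med [-43.2 -40.9]
x 30 n 1688 y [-9.9 -0.4  9.3] z top/med [-40.1 -35.8]
shift mm [11.3  1.6 14.2] twist 0.004
```

View pics/w8.png

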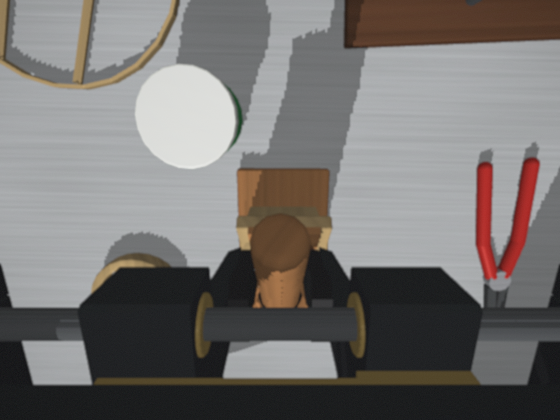

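{"method": "arm_command", "body": {"targets": [[[3, 1, 3], 0, 0], [[6, 1, 7], 0, 0], [[9, 1, 11], 0, 0], [[11, 1, 14], 0, 0], [[11, 1, 14], 0, 0]], "squeeze": 15}}

```text
time_s: 10.7
position: [0.487, 0.2763, 0.1384]
tcp_rot: [3.141, 0.03, -0.002]
force: [-0.8, -2.2, 0.5]
grip_width: 0.0236
finger_force: 15.0
```

```bash
python3 - <<'E'
from h import *
s,M,im,P=tilt()
togo([.4853,.2766,.136],.0147,s)
E
```

```text
t 10.7 pos [0.487  0.2763 0.1384] yawx 0.0189 F [-0.8 -2.2  0.5] grip 0.0236 j [ 0.47  0.13  1.95 -0.    1.06  2.02]
p 0.59 4636
x -40 n 67 y [-13.7  -8.9  13. ] z top/med [17.9 26.7]
x -30 n 113 y [-11.2   1.5  12.3] z top/med [1.3 8.1]
x -20 n 232 y [-9.8 -0.   9.6] z top/med [-8.5 -2.4]
x -10 n 305 y [-9.9 -0.  10. ] z top/med [-18.6 -11.9]
x 0 n 405 y [-10.   -0.   10.1] z top/med [-28.3 -22. ]
x 10 n 546 y [-10.  -0.  10.] z top/med [-38.1 -30.8]
x 20 n 1194 y [-10.2  -0.4   9.7] z top/med [-43.  -40.6]
x 30 n 1753 y [-10.   -0.4   9.4] z top/med [-40.  -35.5]
shift mm [-1.7 -0.3  2.4] twist 0.004
```

{"method": "arm_command", "body": {"targets": [[[-1, 1, 2], 0, 0], [[-2, 1, 4], 0, 0], [[-3, 1, 5], 0, 0], [[-3, 1, 5], 0, 0], [[-3, 1, 5], 0, 0]], "squeeze": 6}}

```text
time_s: 11.42
position: [0.4861, 0.2759, 0.1353]
tcp_rot: [-3.141, -0.03, -0.006]
force: [-0.3, -2.6, 5.4]
grip_width: 0.0236
finger_force: 6.0
```

{"method": "arm_command", "body": {"targets": [[[0, 0, 0], 0, 0.4], [[0, 0, 0], 0, 0.6], [[0, 0, 0], 0, 0.6], [[0, 0, 0], 0, 0.6], [[0, 0, 0], 0, 0.6]]}}

```text
time_s: 12.05
position: [0.4843, 0.2757, 0.1333]
tcp_rot: [3.141, 0.03, -0.0]
force: [0.1, 0.7, 0.5]
grip_width: 0.053
finger_force: 0.0
```

```bash
python3 - <<'E'
from h import *
s,M,im,P=tilt("w9")
r=bot.cut_out("wrist","file")[0]; q=P[r["pixels"]]; q=q[~np.isnan(q[:,0])]
c,sn=np.cos(.0147),np.sin(.0147); d=q-[.4393,.2759,.097]
L=np.c_[d[:,0]*c+d[:,1]*sn,-d[:,0]*sn+d[:,1]*c,d[:,2]]
F=np.c_[(L[:,0]+L[:,2])*.7071,L[:,1],(L[:,2]-L[:,0])*.7071]*1000
for a in range(-100,130,10):
    w=F[abs(F[:,0]-a)<5]; w=w[abs(w[:,1])<16]
    if len(w)>8: print(a,len(w),"y",np.percentile(w[:,1],[3,97]).round(1),"ztop",np.percentile(w[:,2],97).round(1))
print(np.percentile(F[:,0],99.5))
E
```

```text
t 12.05 pos [0.4843 0.2757 0.1333] yawx 0.0188 F [0.1 0.7 0.5] grip 0.053 j [0.47 0.13 1.96 0.   1.04 2.02]
p 0.92 4709
x -40 n 43 y [-13.5  -9.4  12.4] z top/med [20.6 24.3]
x -30 n 110 y [-12.8  -0.3  12.2] z top/med [1.6 9.8]
x -20 n 236 y [-9.8 -0.3  9.6] z top/med [-8.8 -2.5]
x -10 n 292 y [-9.5 -0.   9.5] z top/med [-18.6 -12.7]
x 0 n 377 y [-9.5 -0.   9.4] z top/med [-28.6 -22.8]
x 10 n 521 y [-9.9 -0.   9.3] z top/med [-38.8 -31.7]
x 20 n 988 y [-9.7 -0.3  9.4] z top/med [-45.3 -42.8]
x 30 n 1942 y [-10.   -0.4   9.3] z top/med [-43.7 -39.1]
x 40 n 199 y [-6.  -0.   5.3] z top/med [-34.9 -32.6]
10 24 y [-13.6  12.6] ztop 5.6
20 50 y [-13.7  11.9] ztop 7.8
30 55 y [-10.8   9.4] ztop 10.2
40 134 y [-10.5   8.8] ztop 11.5
50 176 y [-10.5   8.9] ztop 11.7
60 204 y [-10.3   8.4] ztop 11.7
70 261 y [-10.2   8.8] ztop 11.6
80 327 y [-10.   9.] ztop 11.6
90 361 y [-10.2   9. ] ztop 11.4
100 936 y [-10.9   9.8] ztop 11.2
110 2178 y [-9.1  8.2] ztop 9.0
107.6456817855687
```

{"method": "arm_command", "body": {"targets": [[[0, 0, 0], 0, 0.6], [[0, 0, 0], 0, 0.6], [[-5, 0, 5], 0, 0.6], [[-5, 0, 5], 0, 0.6], [[-5, 0, 5], 0, 0]], "squeeze": 10}}

```text
time_s: 12.82
position: [0.4792, 0.2755, 0.1283]
tcp_rot: [3.141, 0.03, -0.0]
force: [0.5, -0.2, 0.0]
grip_width: 0.0448
finger_force: 0.0
```

{"method": "arm_command", "body": {"targets": [[[0, 0, 0], 0, 0], [[0, 0, 0], 0, 0], [[0, 0, 0], 0, 0], [[0, 0, 0], 0, 0], [[0, 0, 0], 0, 0]]}}

```text
time_s: 13.45
position: [0.4795, 0.2756, 0.1286]
tcp_rot: [-3.141, -0.029, -0.0]
force: [-0.9, 0.0, 0.3]
grip_width: 0.0238
finger_force: 10.0
```

```bash
python3 - <<'E'
from h import *
s,M,im,P=tilt()
g=(s["position"][0]-.4393); print("axis tool z",(s["position"][2]-(.097+g))*1000,"along",g*1414)
for th in (54,63,72,81,90):
    t=np.radians(th); r=g*1414+95+1.5; print(th, (r*np.cos(t)-(g*1414+95)*.7071).round(1), -(r*np.sin(t)-(g*1414+95)*.7071).round(1))
E
```

```text
t 13.45 pos [0.4795 0.2756 0.1286] yawx 0.0188 F [-0.9  0.   0.3] grip 0.0238 j [ 0.48  0.13  1.98 -0.    1.03  2.03]
p 0.83 5464
x -40 n 22 y [-13.6  -1.3  12.9] z top/med [17.2 24.7]
x -30 n 151 y [-13.2   2.6  13. ] z top/med [ 1.8 15.2]
x -20 n 235 y [-10.   -0.    9.6] z top/med [-8.8 -2.5]
x -10 n 304 y [-10.   -0.    9.5] z top/med [-18.8 -12.5]
x 0 n 384 y [-9.9 -0.4  9.5] z top/med [-28.5 -22.8]
x 10 n 557 y [-9.9 -0.   9.6] z top/med [-38.  -32.9]
x 20 n 697 y [-10.1  -0.3   9.6] z top/med [-48.2 -42.9]
x 30 n 1917 y [-10.4  -0.3   9.8] z top/med [-49.8 -46.6]
x 40 n 1188 y [-9.4 -0.4  8.7] z top/med [-43.9 -40.6]
axis tool z -8.610929624227353 along 56.836078584792865
54 -17.2 -16.7
63 -37.8 -29.3
72 -60.0 -38.5
81 -83.4 -44.1
90 -107.4 -46.0
```

{"method": "arm_command", "body": {"targets": [[[-8, 0, -9], 0, 0], [[-17, 0, -17], 0, 0], [[-27, 0, -24], 0, 0], [[-38, 0, -30], 0, 0], [[-49, 0, -35], 0, 0]], "squeeze": 4}}

```text
time_s: 14.18
position: [0.4303, 0.275, 0.1647]
tcp_rot: [-3.141, -0.03, -0.003]
force: [1.9, -0.8, 2.6]
grip_width: 0.0237
finger_force: 4.0
```

```bash
python3 - <<'E'
from h import *
tilt()
E
```

```text
t 14.18 pos [0.4303 0.275  0.1647] yawx 0.019 F [ 1.9 -0.8  2.6] grip 0.0237 j [ 0.52  0.01  2.03 -0.    1.1   2.07]
p 0.72 3572
x 10 n 333 y [-7.2 -0.3  6.8] z top/med [-56.9 -55.7]
x 20 n 2124 y [-10.3  -0.3   9.6] z top/med [-56.2 -53.6]
x 30 n 1113 y [-8.7 -0.3  8.2] z top/med [-52.3 -49.9]
```

{"method": "arm_command", "body": {"targets": [[[-11, 0, -4], 0, 0], [[-22, 0, -7], 0, 0], [[-34, 0, -10], 0, 0], [[-46, 0, -11], 0, 0], [[-58, 0, -11], 0, 0]]}}

```text
time_s: 14.9
position: [0.3707, 0.2732, 0.1737]
tcp_rot: [3.141, 0.03, -0.003]
force: [0.0, 0.7, 0.6]
grip_width: 0.0239
finger_force: 4.0
```

```bash
python3 - <<'E'
from h import *
s,M,im,P=tilt("w10")
r=bot.cut_out("wrist","file")[0]; q=P[r["pixels"]]; t=(q[~np.isnan(q[:,0])]-s["position"])@M*1000
b=t[(t[:,2]<-40)&(t[:,2]>-70)]; A=np.c_[b[:,:2],np.ones(len(b))]; print(np.linalg.lstsq(A,b[:,2],rcond=None)[0], b.mean(0))
E
```

```text
t 14.9 pos [0.3707 0.2732 0.1737] yawx 0.0189 F [0.  0.7 0.6] grip 0.0239 j [ 0.58 -0.1   2.12  0.    1.12  2.13]
p 0.58 5434
x -10 n 33 y [-4.1 -0.   3.4] z top/med [-59.4 -58.6]
x 0 n 770 y [-12.5  -0.   12.4] z top/med [-60.8 -59.7]
x 10 n 3675 y [-10.6  -0.3  10. ] z top/med [-58.2 -31.1]
x 20 n 956 y [-4.3 -0.3  3.7] z top/med [-56.4 -32.5]
[ 5.38971176e-01 -6.59934169e-03 -5.83374102e+01] [  9.20768137  -0.17058216 -53.37360959]
```

View pics/w10.png

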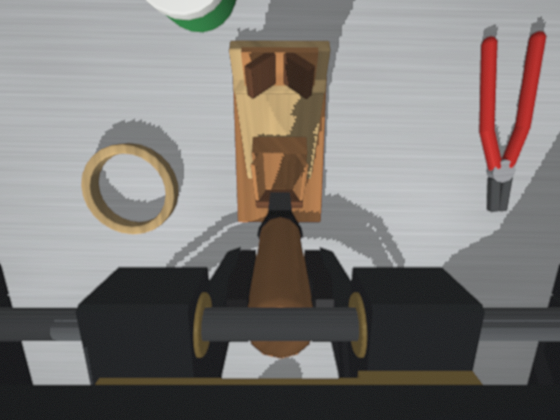

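```bash
cat >> h.py <<'E'
def side():
    s,M=info(); im,P=cloud("wrist",s)
    r=bot.cut_out("wrist","file")[0]; q=P[r["pixels"]]; t=(q[~np.isnan(q[:,0])]-s["position"])@M*1000
    print("p",round(r["p"],2))
    for z in range(-70,130,10):
        w=t[(abs(t[:,2]-z)<5)&(abs(t[:,1])<4)&(abs(t[:,0])<60)]
        if len(w)>4: print("z",z,len(w),"x max/med",np.percentile(w[:,0],[50,97]).round(1))
    return s,M,P
E
python3 - <<'E'
from h import *
side()
E
```

```text
t 15.05 pos [0.3707 0.273  0.1733] yawx 0.0196 F [-0.5  0.2 -1.5] grip 0.0237 j [ 0.58 -0.09  2.12  0.    1.12  2.13]
p 0.61
z -60 687 x max/med [ 0.3 15. ]
z -50 366 x max/med [14.7 15.6]
z -40 280 x max/med [14.7 15.7]
z -30 218 x max/med [15.  15.7]
z -20 177 x max/med [15.  15.6]
z -10 139 x max/med [15.  15.7]
z 0 118 x max/med [15.  15.7]
z 10 98 x max/med [15.1 15.7]
z 20 85 x max/med [15.  15.6]
z 30 79 x max/med [15.2 15.9]
z 40 55 x max/med [15.7 16. ]
z 80 32 x max/med [6.3 6.7]
z 90 34 x max/med [6.2 6.5]
z 100 32 x max/med [6.3 6.5]
z 110 25 x max/med [6.3 6.4]
z 120 27 x max/med [6.3 6.6]
```

{"method": "arm_command", "body": {"targets": [[[0, 0, 0], 0, 0], [[0, 0, -50], 0, 0], [[0, 0, -105], 0, 0], [[20, 40, -115], -0.18, 0], [[40, 90, -115], -0.36, 0]], "squeeze": 50}}

```text
time_s: 15.78
position: [0.414, 0.1886, 0.2914]
tcp_rot: [-3.087, -0.579, -0.006]
force: [1.0, 0.2, -2.5]
grip_width: 0.023
finger_force: 50.0
```

{"method": "arm_command", "body": {"targets": [[[1, 40, 0], -0.18, 0], [[2, 90, 0], -0.36, 0], [[3, 140, 0], -0.54, 0], [[4, 190, 0], -0.72, 0], [[4, 233, 0], -0.9, 0]]}}

```text
time_s: 16.4
position: [0.4995, -0.0296, 0.2892]
tcp_rot: [-2.542, -1.846, 0.0]
force: [0.0, 0.1, -1.0]
grip_width: 0.0228
finger_force: 50.0
```

```bash
python3 - <<'E'
from h import *
s,M,P=side()
im,P=cloud("wrist",s); save("w11",im)
Q=P.reshape(-1,3); Q=Q[~np.isnan(Q[:,0])]
def disc(Q,c,nm):
    w=Q[(abs(Q[:,2]-.2415)<.006)&(np.hypot(Q[:,0]-c[0],Q[:,1]-c[1])<.03)]
    if len(w)>10: print(nm,len(w),cv2.minEnclosingCircle((w[:,:2]*1000).astype(np.float32)),w.mean(0).round(4))
_,T=cloud("top"); T=T.reshape(-1,3); T=T[~np.isnan(T[:,0])]
d=np.load("w2.npz")["P"].reshape(-1,3); d=d[~np.isnan(d[:,0])]
for n,A in(("wrist",Q),("top",T),("w2",d)):
    disc(A,(.636,.058),n+" sd"); disc(A,(.633,.15),n+" rf")
    b=A[(A[:,2]>.008)&(A[:,2]<.022)&(A[:,0]>.59)&(A[:,0]<.73)&(A[:,1]>-.13)&(A[:,1]<.25)]
    if len(b)>50: print(n,"base",len(b),cv2.minAreaRect((b[:,:2]*1000).astype(np.float32)),np.percentile(b,[1,99],0).round(3).tolist())
for r in bot.cut_out("wrist","clip")[:2]:
    q=P[r["pixels"]]; q=q[~np.isnan(q[:,0])]; q=q[(q[:,2]>.15)&(q[:,2]<.18)]
    if len(q): print("clip",r["p"],r["location"],len(q),np.percentile(q,[2,50,98],0).round(4).tolist())
E
```

```text
t 16.4 pos [ 0.4995 -0.0296  0.2892] yawx 1.2559 F [ 0.   0.1 -1. ] grip 0.0228 j [-0.11 -0.1   1.9   0.    1.34  0.21]
p 0.89
z -60 672 x max/med [ 1.1 15.9]
z -50 360 x max/med [15.7 16.6]
z -40 292 x max/med [15.6 16.5]
z -30 212 x max/med [16.  16.7]
z -20 183 x max/med [16.  16.7]
z -10 140 x max/med [16.  16.8]
z 0 119 x max/med [16.1 16.8]
z 10 98 x max/med [16.1 16.7]
z 20 83 x max/med [16.2 16.8]
z 30 86 x max/med [16.4 16.9]
z 40 58 x max/med [16.7 17.2]
z 80 31 x max/med [7.5 7.7]
z 90 33 x max/med [7.5 7.8]
z 100 30 x max/med [7.6 7.8]
z 110 31 x max/med [7.5 7.9]
z 120 28 x max/med [7.6 7.8]
wrist sd 1221 ((632.4660034179688, 61.3182258605957), 11.556123733520508) [0.6305 0.0591 0.2401]
wrist base 12382 ((660.4542236328125, 23.03948974609375), (90.55513763427734, 257.1696472167969), 3.6145179271698) [[0.611, -0.102, 0.012], [0.706, 0.138, 0.021]]
top sd 45 ((634.3585815429688, 58.80422592163086), 11.235978126525879) [0.6343 0.0579 0.2401]
top rf 49 ((629.9208374023438, 147.36441040039062), 11.590344429016113) [0.6295 0.1475 0.2398]
top base 891 ((655.9967651367188, 121.23333740234375), (239.1941375732422, 124.19377899169922), 83.99369812011719) [[0.608, 0.045, 0.009], [0.688, 0.227, 0.022]]
w2 base 8805 ((656.6243286132812, 99.6554183959961), (90.91791534423828, 262.85321044921875), 3.0934975147247314) [[0.607, -0.019, 0.01], [0.703, 0.23, 0.021]]
clip 0.91 [446.3, 146.3] 1288 [[0.6143, -0.0429, 0.1571], [0.6468, -0.0287, 0.1717], [0.6547, -0.0122, 0.1776]]
```

View pics/w11.png

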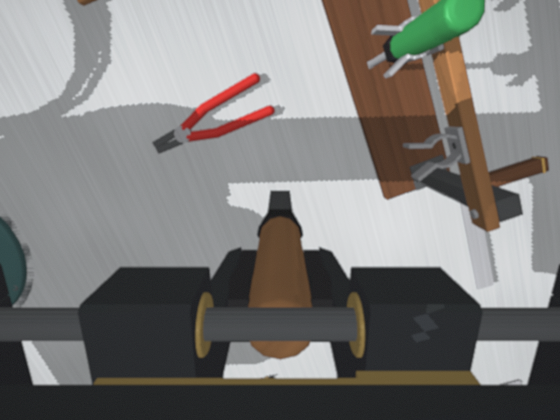

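{"method": "arm_command", "body": {"targets": [[[0, 10, 20], -0.1, 0], [[5, 25, 50], -0.2, 0], [[10, 50, 80], -0.3, 0], [[19, 77, 103], -0.37, 0], [[19, 77, 103], -0.37, 0]]}}

```text
time_s: 17.27
position: [0.5772, -0.0321, 0.1839]
tcp_rot: [-2.162, -2.274, 0.004]
force: [-0.2, 0.4, -1.0]
grip_width: 0.0232
finger_force: 50.0
```

{"method": "arm_command", "body": {"targets": [[[0, 0, 0], 0, 0], [[0, 0, 0], 0, 0], [[0, 0, 0], 0, 0], [[0, 0, 0], 0, 0], [[0, 0, 0], 0, 0]]}}

```text
time_s: 17.9
position: [0.578, -0.034, 0.1868]
tcp_rot: [2.165, 2.276, 0.001]
force: [0.5, 0.1, -1.8]
grip_width: 0.023
finger_force: 50.0
```

```bash
python3 - <<'E'
from h import *
side()
s,M=info(); im,P=cloud("wrist",s); save("w12",im)
yaw=.054; ex=np.array([np.cos(yaw),np.sin(yaw)]); ey=np.array([-ex[1],ex[0]])
for r in bot.cut_out("wrist","clip")[:2]:
    q=P[r["pixels"]]; q=q[~np.isnan(q[:,0])]; q=q[(q[:,2]>.15)&(q[:,2]<.18)]
    if len(q)<20: continue
    u=q[:,:2]@ex; v=q[:,:2]@ey
    print("clip",r["p"],r["location"],len(q),np.percentile(u,[1,50,99]).round(4),np.percentile(v,[1,50,99]).round(4), "TCP uv",(s["position"][:2]@np.c_[ex,ey]).round(4))
    for a in np.arange(u.min(),u.max(),.004):
        w=v[(u>=a)&(u<a+.004)]; print((a+.002).round(4),len(w),w.min().round(4),w.max().round(4),q[(u>=a)&(u<a+.004)][:,2].max().round(3))
Q=P.reshape(-1,3); Q=Q[~np.isnan(Q[:,0])]
w=Q[(abs(Q[:,2]-.2415)<.006)&(np.hypot(Q[:,0]-.634,Q[:,1]-.058)<.03)]
if len(w)>20: c,rr=cv2.minEnclosingCircle((w[:,:2]*1000).astype(np.float32)); print("sd",c,rr,"uv",(np.array(c)@np.c_[ex,ey]).round(1))
b=Q[(Q[:,2]>.17)&(Q[:,2]<.182)&(Q[:,0]>.64)&(Q[:,0]<.72)]
print("rail",len(b),cv2.minAreaRect((b[:,:2]*1000).astype(np.float32)))
E
```

```text
t 17.9 pos [ 0.578  -0.034   0.1868] yawx 1.6204 F [ 0.5  0.1 -1.8] grip 0.023 j [-0.1   0.12  1.87 -0.    1.15 -0.15]
p 0.58
z -60 660 x max/med [ 1.6 16.5]
z -50 369 x max/med [16.2 17.1]
z -40 279 x max/med [16.1 17. ]
z -30 219 x max/med [16.5 17.2]
z -20 178 x max/med [16.5 17.3]
z -10 139 x max/med [16.5 17.4]
z 0 116 x max/med [16.7 17.3]
z 10 96 x max/med [16.6 17.4]
z 20 84 x max/med [16.7 17.3]
z 30 85 x max/med [16.8 17.6]
z 40 58 x max/med [17.3 17.7]
z 80 29 x max/med [8.  8.3]
z 90 36 x max/med [8.  8.3]
z 100 32 x max/med [8.1 8.4]
z 110 28 x max/med [8.1 8.4]
z 120 29 x max/med [8.1 8.4]
t 18.0 pos [ 0.578  -0.0339  0.1866] yawx 1.6205 F [ 0.9 -0.5 -1.4] grip 0.023 j [-0.1   0.12  1.87  0.    1.15 -0.15]
clip 0.9 [402.4, 236.8] 2066 [0.6116 0.6426 0.6519] [-0.0785 -0.0563 -0.0501] TCP uv [ 0.5753 -0.0651]
0.613 143 -0.0793 -0.0495 0.174
0.617 112 -0.0782 -0.0506 0.174
0.621 127 -0.0768 -0.0524 0.174
0.625 142 -0.075 -0.0537 0.174
0.629 156 -0.075 -0.0534 0.175
0.633 133 -0.0769 -0.0521 0.174
0.637 120 -0.0772 -0.0518 0.174
0.641 113 -0.0775 -0.0522 0.174
0.645 135 -0.0761 -0.0534 0.174
0.649 787 -0.0739 -0.0503 0.179
0.653 98 -0.0703 -0.0504 0.178
sd (634.1939697265625, 58.04029083251953) 11.98543930053711 uv [636.4  23.7]
rail 6272 ((651.1098022460938, 26.370582580566406), (26.90316390991211, 129.94094848632812), 3.075145721435547)
```

View pics/w12.png

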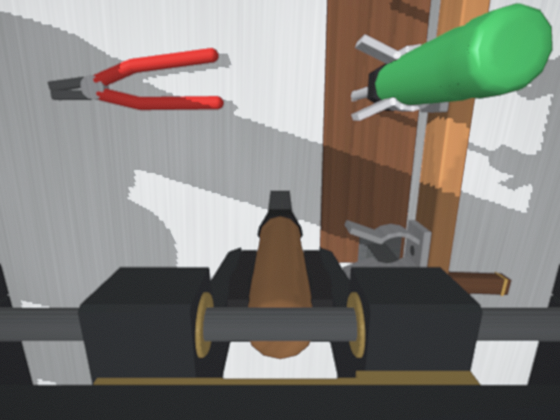

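{"method": "arm_command", "body": {"targets": [[[-4.5, 8, 0], 0, 0], [[-4.5, 16, 0], 0, 0], [[-4.5, 24, 0], 0, 0], [[-4.5, 32, 0], 0, 0], [[-4.5, 38, 0], 0, 0]], "squeeze": 60}}

```text
time_s: 18.73
position: [0.6166, -0.0365, 0.1863]
tcp_rot: [-2.165, -2.276, 0.001]
force: [-0.9, 0.5, -1.2]
grip_width: 0.0223
finger_force: 60.0
```

{"method": "arm_command", "body": {"targets": [[[0, 5, 0], 0, 0], [[0, 10, 0], 0, 0], [[0, 15, 0], 0, 0], [[0, 20, 0], 0, 0], [[0, 23, 0], 0, 0]]}}

```text
time_s: 19.35
position: [0.639, -0.0355, 0.1859]
tcp_rot: [-2.165, -2.276, 0.001]
force: [-1.1, -1.1, -2.1]
grip_width: 0.0227
finger_force: 60.0
```

```bash
python3 - <<'E'
from h import *
s,M,P=side()
yaw=.054; ex=np.array([np.cos(yaw),np.sin(yaw)]); ey=np.array([-ex[1],ex[0]])
print("TCP uv",(s["position"][:2]@np.c_[ex,ey]).round(4))
E
```

```text
t 19.35 pos [ 0.639  -0.0355  0.1859] yawx 1.6206 F [-1.1 -1.1 -2.1] grip 0.0227 j [-0.09  0.24  1.74 -0.    1.17 -0.14]
p 0.89
z -60 665 x max/med [ 1.6 16.4]
z -50 362 x max/med [16.2 17. ]
z -40 290 x max/med [16.2 17.1]
z -30 218 x max/med [16.5 17.2]
z -20 175 x max/med [16.5 17.3]
z -10 141 x max/med [16.5 17.2]
z 0 119 x max/med [16.6 17.2]
z 10 103 x max/med [16.6 17.3]
z 20 16 x max/med [16.3 16.8]
z 40 31 x max/med [17.3 17.6]
z 80 30 x max/med [7.9 8.2]
z 90 35 x max/med [7.9 8.4]
z 100 31 x max/med [8.  8.3]
z 110 28 x max/med [8.  8.3]
z 120 29 x max/med [8.1 8.4]
TCP uv [ 0.6362 -0.0699]
```

{"method": "arm_command", "body": {"targets": [[[0, 1, 0], 0, 0], [[0, 2, 0], 0, 0], [[0, 2, 0], 0, 0], [[0, 2, 0], 0, 0], [[0, 2, 0], 0, 0]]}}

```text
time_s: 20.08
position: [0.6412, -0.0353, 0.1864]
tcp_rot: [2.165, 2.276, -0.0]
force: [0.4, -2.7, -4.7]
grip_width: 0.0224
finger_force: 60.0
```

{"method": "arm_command", "body": {"targets": [[[0, 1, 0], 0, 0], [[0, 2, 0], 0, 0], [[0, 3, 0], 0, 0], [[0, 3, 0], 0, 0], [[0, 3, 0], 0, 0]]}}

```text
time_s: 20.7
position: [0.6417, -0.0352, 0.1863]
tcp_rot: [-2.162, -2.273, 0.006]
force: [-8.5, -1.7, 1.1]
grip_width: 0.0231
finger_force: 60.0
```

```bash
python3 - <<'E'
from h import *
s,M,P=side()
yaw=.054; ex=np.array([np.cos(yaw),np.sin(yaw)]); ey=np.array([-ex[1],ex[0]])
r=bot.cut_out("wrist","clip")
s=bot.observe(); im,P=cloud("wrist",s); save("w13",im)
for r in bot.cut_out("wrist","clip")[:1]:
    q=P[r["pixels"]]; q=q[~np.isnan(q[:,0])]; q=q[(q[:,2]>.15)&(q[:,2]<.18)]
    u=q[:,:2]@ex; v=q[:,:2]@ey
    print(r["p"],r["location"],len(q),np.percentile(u,[1,50,99]).round(4),np.percentile(v,[1,50,99]).round(4),"TCP uv",(s["position"][:2]@np.c_[ex,ey]).round(4),s["force"])
E
```

```text
t 20.7 pos [ 0.6417 -0.0352  0.1863] yawx 1.6208 F [-8.5 -1.7  1.1] grip 0.0231 j [-0.09  0.24  1.73 -0.    1.18 -0.14]
p 0.92
z -60 668 x max/med [ 1.6 16.4]
z -50 359 x max/med [16.2 17. ]
z -40 286 x max/med [16.1 17.1]
z -30 213 x max/med [16.5 17.2]
z -20 182 x max/med [16.5 17.2]
z -10 135 x max/med [16.6 17.4]
z 0 111 x max/med [16.6 17.3]
z 10 89 x max/med [16.5 17.3]
z 30 16 x max/med [17.4 17.6]
z 40 55 x max/med [17.2 17.6]
z 80 29 x max/med [7.9 8.2]
z 90 33 x max/med [7.9 8.1]
z 100 30 x max/med [7.9 8.2]
z 110 30 x max/med [8.  8.1]
z 120 30 x max/med [7.9 8.2]
0.86 [277.1, 220.5] 1190 [0.6135 0.6364 0.6527] [-0.0636 -0.0517 -0.0454] TCP uv [ 0.6388 -0.0698] [-7.80839022 -2.85228545  1.31033671]
```

View pics/w13.png

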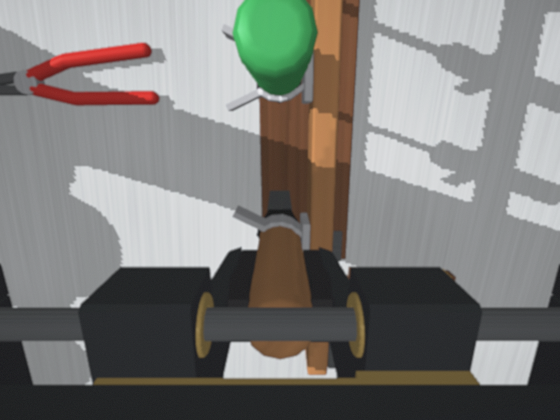

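{"method": "arm_command", "body": {"targets": [[[0, -2, 0], 0, 0], [[0, -2, 0], 0, 0.5], [[0, -2, 0], 0, 0.5], [[0, -2, 0], 0, 0.5], [[0, -2, 0], 0, 0.5]], "squeeze": 10}}

```text
time_s: 21.58
position: [0.6426, -0.035, 0.1869]
tcp_rot: [2.165, 2.276, 0.001]
force: [-0.4, 0.6, 0.2]
grip_width: 0.0439
finger_force: 0.0
```

```bash
python3 - <<'E'
from h import *
s,M,P=side()
r=bot.cut_out("wrist","file")[0]; q=P[r["pixels"]]; q=q[~np.isnan(q[:,0])]
yaw=.054; ex=np.array([np.cos(yaw),np.sin(yaw)]); ey=np.array([-ex[1],ex[0]])
b=q[q[:,2]>q[:,2].max()-.006]; c,rr=cv2.minEnclosingCircle((b[:,:2]*1000).astype(np.float32)); print("butt",c,rr,"uv",np.array(c)@np.c_[ex,ey],"z",np.median(b[:,2]))
for z in np.arange(.05,.26,.02):
    w=q[abs(q[:,2]-z)<.006]; 
    if len(w)>10: u=w[:,:2]@ex; print(z.round(3),len(w),"u",np.percentile(u,[3,97]).round(4),"mid",np.percentile(u,[3,97]).mean().round(4))
E
```

```text
t 21.57 pos [ 0.6426 -0.035   0.1869] yawx 1.6208 F [-0.4  0.6  0.2] grip 0.0439 j [-0.09  0.24  1.73  0.    1.17 -0.14]
p 0.64
z -60 620 x max/med [ 1.3 16.3]
z -50 368 x max/med [16. 17.]
z -40 278 x max/med [15.9 16.8]
z -30 213 x max/med [16.3 17.1]
z -20 172 x max/med [16.3 17.1]
z -10 136 x max/med [16.3 17. ]
z 0 119 x max/med [16.3 17. ]
z 10 91 x max/med [16.2 17.1]
z 30 13 x max/med [17.1 17.5]
z 40 62 x max/med [17.1 17.4]
z 80 24 x max/med [7.7 8. ]
z 90 38 x max/med [7.6 7.9]
z 100 30 x max/med [7.7 7.9]
z 110 30 x max/med [7.7 7.9]
z 120 27 x max/med [7.7 8.1]
butt (634.1697998046875, -8.630125999450684) 9.999999747378752e-05 uv [632.77960455 -42.8460748 ] z 0.26455158058973816
0.05 36 u [0.6286 0.6431] mid 0.6359
0.07 72 u [0.6277 0.6443] mid 0.636
0.09 83 u [0.6285 0.6448] mid 0.6366
0.11 37 u [0.629  0.6451] mid 0.637
0.15 151 u [0.6242 0.6455] mid 0.6349
0.17 92 u [0.6259 0.6483] mid 0.6371
0.19 392 u [0.6268 0.6473] mid 0.6371
0.21 584 u [0.627  0.6478] mid 0.6374
0.23 913 u [0.6275 0.6478] mid 0.6376
0.25 840 u [0.6299 0.6455] mid 0.6377
```

{"method": "arm_command", "body": {"targets": [[[0, -2, 0], 0, 0.5], [[0, -2, -20], 0, 0.5], [[0, -2, -50], 0, 0.5], [[0, -2, -90], 0, 0.5], [[0, -2, -120], 0, 0.5]]}}

```text
time_s: 22.35
position: [0.6409, -0.0353, 0.3104]
tcp_rot: [2.163, 2.274, 0.004]
force: [0.5, -0.2, -0.3]
grip_width: 0.0441
finger_force: 0.0
```

{"method": "arm_command", "body": {"targets": [[[0, -30, -10], 0, 0.5], [[0, -70, -20], 0, 0.5], [[0, -110, -20], 0, 0.5], [[0, -110, -20], 0, 0.5], [[0, -110, -20], 0, 0.5]]}}

```text
time_s: 22.98
position: [0.531, -0.0408, 0.3279]
tcp_rot: [2.164, 2.274, 0.003]
force: [-0.3, -0.1, 0.8]
grip_width: 0.044
finger_force: 0.0
```

```bash
python3 - <<'E'
from h import *
s,M=info(); im,P=cloud("wrist",s)
yaw=.054; ex=np.array([np.cos(yaw),np.sin(yaw)]); ey=np.array([-ex[1],ex[0]])
for l in("file","screwdriver"):
    for r in bot.cut_out("wrist",l)[:1]:
        q=P[r["pixels"]]; q=q[~np.isnan(q[:,0])]; print(l,r["p"],r["location"],len(q))
        b=q[abs(q[:,2]-.245)<.008]
        if len(b)>10: c,rr=cv2.minEnclosingCircle((b[:,:2]*1000).astype(np.float32)); print("butt",np.round(c,1),rr,"uv",(np.array(c)@np.c_[ex,ey]).round(1),"z",np.median(b[:,2]).round(4))
        for z in np.arange(.05,.26,.02):
            w=q[abs(q[:,2]-z)<.006]
            if len(w)>8: print(z.round(3),len(w),"u",np.percentile(w[:,:2]@ex,[3,97]).round(4),"v",np.percentile(w[:,:2]@ey,[3,97]).round(4))
im2,_=cloud("scene"); save("f",np.hstack([cv2.resize(im[:,:],(400,300)),cv2.resize(im2[160:320,140:353],(400,300))]))
E
```

```text
t 22.98 pos [ 0.531  -0.0408  0.3279] yawx 1.6205 F [-0.3 -0.1  0.8] grip 0.044 j [-0.12 -0.05  1.79  0.    1.4  -0.17]
file 0.96 [406.1, 198.8] 1942
butt [639.5 -29.5] 11.690058708190918 uv [636.9 -63.9] z 0.2453
0.07 21 u [0.6266 0.6353] v [-0.0649 -0.0616]
0.09 20 u [0.6268 0.6336] v [-0.0655 -0.0617]
0.11 22 u [0.6269 0.635 ] v [-0.0657 -0.0616]
0.13 10 u [0.6273 0.6289] v [-0.0656 -0.0593]
0.15 95 u [0.623  0.6319] v [-0.0734 -0.0524]
0.17 73 u [0.6249 0.6443] v [-0.0717 -0.0535]
0.19 130 u [0.625  0.6403] v [-0.0705 -0.0527]
0.21 158 u [0.6252 0.6384] v [-0.0706 -0.0527]
0.23 203 u [0.6257 0.6402] v [-0.072  -0.0531]
0.25 578 u [0.6279 0.6455] v [-0.0728 -0.0552]
screwdriver 0.91 [417.9, 87.4] 2275
butt [634.   58.4] 11.601970672607422 uv [636.2  24.1] z 0.2401
0.07 16 u [0.6331 0.6352] v [0.022  0.0278]
0.09 16 u [0.633  0.6353] v [0.0216 0.0272]
0.15 98 u [0.6242 0.6287] v [0.0163 0.0334]
0.17 110 u [0.6244 0.6514] v [0.0134 0.0405]
0.19 144 u [0.6246 0.6346] v [0.0129 0.0339]
0.21 177 u [0.6246 0.635 ] v [0.0129 0.034 ]
0.23 223 u [0.6247 0.6355] v [0.0132 0.0342]
```

View pics/f.png

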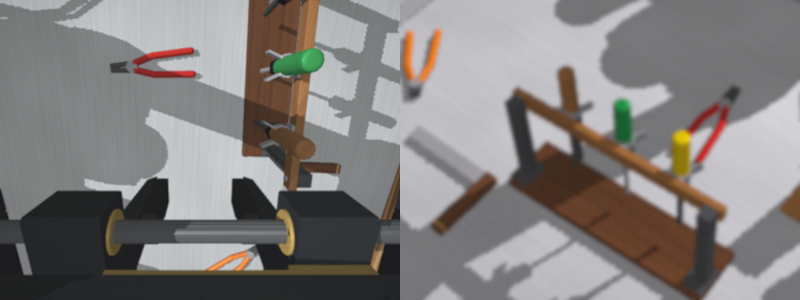

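```bash
python3 -c "
from cell import bot; print(bot.hand_in())"
```

```text
the job is handed in; nothing more can be done
None
```

The file was laid in the cradle, let go, taken again and pressed into the empty clip, where the last pictures show it hanging upright and released; I handed the job in at about 23 s, and no verdict came back.

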